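Hang and lock a shelf bracket in a slotted upright

TASK

In the bench rack one upright still lacks its shelf bracket: take the longer of the two loose brackets, hook it into the slot of the empty upright, then press it down until it snaps and sits fully home like its neighbour; keep hold of it until then, and let go of it only once it is home. Feel your way in gently rather than ramming the rack, and leave the short bracket and the other things where they are.

Things in the scene. Friction and masses are not known exactly. Their poses are not given: they have to be found in the camera images.
- bracket_mid (a point): Longer loose bracket: folded grey steel channel, open below, 140 mm long (x), 28 wide (y), 50 high (z), 0.22 kg, standing on the bench. This point is its middle, 25 mm above its underside. +x points to the hook end; the flat end face there, 70 mm from here, is the heel. At the other end a lip stands 10 mm above the top.
- bracket_heel (a point): On the longer bracket's heel face, mid-width, at the lower edge of the hook's neck: 70 mm along x from bracket_mid and 11 mm higher (36 mm above the underside). Axes as the bracket's. The neck is 8 mm wide, 12 mm high and runs 6 mm out of the heel to the downturned tab.
- bracket_hook (a point): Foot of the longer bracket's hook: middle of the tab's lower end, 9 mm out from the heel and 20 mm below the neck's lower edge. The tab is 8 mm wide, 6 thick, 32 high with the neck. On the back of its foot is a round bead of 3 mm radius; it ends the hook, 15 mm out from the heel.
- slot (a point): Nominal middle of the empty slot's lower edge (sill), on the upright's front face, 125 mm above the bench. +x points into the slot, y to the other upright, z up. The empty upright can be clamped anywhere along a T-slot: its real slot lies up to 12 mm to either side (y) of this point, and stays there; look or feel for it. Height and face are true. Slot 11 mm wide, 46 high; sheet 4 thick.
- slot_top (a point): Nominal middle of the empty slot's upper edge, 46 mm above the sill. The hook goes in with its neck's lower edge 20 to 34 mm above the sill (27 is best) until the heel meets the face. Then it slides down easily (greased), with 2 mm of play (ease off the forward push); 10 to 15 mm above home the bead meets a sprung catch; some 6 to 14 N downwards snaps it past, and the neck rests on the sill.
- short_bracket_mid (a point): A shorter bracket of the same make, 80 mm long, 28 wide, 50 high, loose on the bench, to be left alone; its middle, 25 mm above its underside.
- mortar: Bystander, loose: white ceramic mortar bowl, 90 mm across, 50 high; its origin is at its underside's middle.
- jar: Bystander, loose: white jar 72 mm across, 90 high, with a yellow cap; its origin is at its underside's middle.
- tub: Bystander, loose: white tub 84 mm across, 75 high, with a red cap; its origin is at its underside's middle.
- amber: Bystander, loose: amber bottle 54 mm across, 120 high; its origin is at its underside's middle.
- spatula: Bystander, loose: spatula with black handle, lying flat.
- weight: Bystander, loose: brass balance weight 36 mm across, 47 high; its origin is at its underside's middle.
- bracket: The longer bracket as a whole, given at its underside's middle, 25 mm below bracket_mid, same axes.
- rack: Rack fixed to the bench: foot plate 150 mm by 270, 12 thick, reaching 50 mm in front of the uprights' faces; two uprights 64 mm wide, 32 deep, 190 high. Origin on the bench below the faces, midway between uprights; axes as slot's. Empty upright at y = -75 mm; the one at +75 carries a like bracket, locked, reaching 142 mm out to -x at the same height.

How it is judged:
On the way:
1. the bracket's hook is in the slot, still above its seat (x of bracket_heel in the frame of slot between -0.006 and 0.004 m and y of bracket_heel in the frame of slot between -0.016 and 0.016 m and z of bracket_heel in the frame of slot between 0.005 and 0.036 m), for 0.1 s.
At the end, for the whole second after the job is handed in: The longer bracket hangs locked in the empty upright, let go and still: its heel against the upright's face (within 5 mm), the neck on the sill (within 4 mm in height), within 16 mm sideways of the nominal slot, straight and level within 7 degrees (x of bracket_heel in the frame of slot between -0.005 and 0.003 m and y of bracket_heel in the frame of slot between -0.016 and 0.016 m and z of bracket_heel in the frame of slot between -0.004 and 0.004 m and angle between the x axis of bracket_heel and the x axis of slot, either way round below 0.12 rad and angle between bracket_heel's own z axis and vertical below 0.12 rad and linear speed of bracket below 0.02 m/s); the robot touches nothing.
It fails at once if the rack is pushed with more than 50 N, by the bracket in the grip or by the robot itself (contact force between any of the fingers, the arm and rack above 50 N or (contact force between bracket and rack above 50 N and contact force between the fingers and bracket above 25 N)).
It fails at once if the hooked bracket is let go before it is home (not held by the fingers, more than 6 mm above its seat) (x of bracket_heel in the frame of slot between -0.006 and 0.004 m and z of bracket_heel in the frame of slot between 0.006 and 0.036 m and contact force between the fingers and bracket below 0.2 N).
It fails at once if the short bracket is moved by more than 20 mm (distance of short_bracket_mid from where it was at the start of the episode above 0.02 m).
It fails at once if a bystander is moved by more than 20 mm (distance of any of mortar, jar, tub, amber, spatula, weight from where it was at the start of the episode above 0.02 m).
It also fails if it takes over 54 s, if anything falls off the work surface, if the arm or the gripper's body presses on something with over 40 N, if the wrist force passes 120 N, or if a joint passes its speed limit or range.

ROBOT

A 6-joint arm with a two-finger parallel gripper is mounted at the origin on the work surface. World frame = base frame: x ahead of the robot, y to its left, z up, the work surface at z = 0. Lengths are in m, angles in rad, forces in N, time in s.
With the tool pointing down it reaches from about 0.225 to 0.725 m from the base axis. Payload 3.1 kg.
Tool frame: the origin (TCP) lies on the centre line of the jaws, within the pads' length; the fingertips stand ahead of it and the grasp point (between the pads) lies 11 mm behind it (arm.tip_reach is the z of the fingertips in the tool frame, in m); z points along the fingers, y is the direction in which the jaws open and shut (so a half turn about z gives the same grasp; the last joint's range is limited). The gripper opens to 85 mm and grips with 20 to 120 N. Pads are 22 mm wide; open, the fingers measure 114 mm over their backs; the gripper's body (76 mm by 85 mm) begins 54 mm behind the grasp point. The pads swing forward as they close: fully open they stand 13 mm farther back than shut.
Start: joints at [0.993, 0.048, 0.099, 1.622, 0, 1.443], TCP at [0.228, 0.473, 0.239] pointing down, gripper open.
Joint ranges: [-2.91, 2.91], [-0.99, 1.94], [-1.21, 1.42], [-2.12, 2.29], [-1.49, 1.47], [-3.14, 3.14]. Speed limits (rad/s): [2.79, 2.79, 3.14, 3.14, 3.14, 3.14].

INTERFACE

Orientations are given as a unit quaternion [x, y, z, w].
In Python, from workcell import arm gives the robot as it stands. Calls block until the motion is done:
- arm.move_to(position, orientation): joint-space move of the TCP to a pose.
- arm.move_l(position, orientation=None, rate=0.15, force_limit=None): straight line of the TCP; orientation=None keeps the orientation; rate is the mean speed in m/s. With force_limit (N) it stops when the force on the tool has changed by that much, and returns True; else False.
- arm.move_joints(angles): joint-space move.
- arm.move_gripper(opening, squeeze=None): finger opening in m; squeeze is the grip in N (None keeps the last); returns when the fingers have stopped.
- arm.sleep(seconds).
- arm.inverse_kinematics(position, orientation): joint angles nearest the present ones, or None.
- arm.snapshot(name): name is "scene" or "side" or "wrist"; returns the picture (384x512x3 uint8, red, green, blue); there is no depth.
- arm.calibration(name): a dict with "K" (3x3 intrinsics, pixels), "view" (4x4, takes a point from world to camera coordinates); the wrist camera has in their place "tool_from_camera" (4x4, takes a point from camera to tool coordinates, whose origin is the TCP and whose axes are the flange's). Camera axes: x right, y down, z forward; pixel columns grow to the right and rows downward; lengths in m; the calibration is good to about 2 mm. A picture is of the moment at which its call begins: read the wrist's pose just before it. calibration takes no time and is no camera call.
A pose or a line that the arm cannot do raises arm.MotionError and nothing moves.
- arm.close_job(): hands the job in, once; it reports no verdict.
Trained networks look in the newest picture that a camera, given by its name, has taken for a name from the list of things; names that differ only in an ending like _2 or _b are one class to them, and where a whole thing is asked for, a point or a joint stands for the part that bears it (a point fixed in the world has none). Each returns a list of dicts, best first, with "score" (0 to 1); they miss things now and then, are a little off and sometimes report something else, mostly with a low value. They report only what shows in the picture. A call takes as long as a camera call.
- arm.outline_of(camera, label): "mask" (384x512 bool, what is visible of it).
- arm.place_of(camera, label): "centre" ([x, y, z] in m, in world coordinates, good to about 4 mm: a listed point, or the origin of a listed thing).
Readings, each from a call of its own:
- arm.read_time(): time.
- arm.read_q(): joint angles.
- arm.read_dq(): joint speeds.
- arm.read_joint_torque(): joint torques, N m.
- arm.read_tcp_pos(): TCP position.
- arm.read_ee_rot(): TCP orientation.
- arm.read_wrist_force(): force on the tool from outside, world axes, zero at the start.
- arm.read_ft_torque(): the same for the moment, N m.
- arm.read_gripper_width(): finger opening in m.
Only numpy, scipy, OpenCV 4.12 (cv2) and the standard library are available. Lean on these libraries where they do the work, as an engineer would, in place of code of your own. Each camera call takes 0.05 s, during which the arm holds its last target. There are 200 camera calls.

## Working session

There is one attempt and no reset: what is moved stays moved. The work goes in short steps, each a Python script; the robot and the scene stay as the last script left them, time stands still between calls to the robot, and variables do not carry over. Pictures are saved under pics/ and viewed, about 8 in all and at most 12, crops included, and the job is handed in when it is done.

```bash
mkdir -p pics; ls
cat > h.py <<'E'
import numpy as np, cv2
from workcell import arm
from scipy.spatial.transform import Rotation as R
def save(cam,name):
    im=arm.snapshot(cam); cv2.imwrite(f'pics/{name}.png',im[:,:,::-1]); return im
def proj(cam,p):
    c=arm.calibration(cam); q=(np.array(c['view'])@np.append(p,1))[:3]; u=np.array(c['K'])@q; return u[:2]/u[2]
def down(yaw): # tool z down, tool y (jaw) at angle yaw in world xy
    y=np.array([np.cos(yaw),np.sin(yaw),0]); z=np.array([0,0,-1.]); x=np.cross(y,z)
    return R.from_matrix(np.c_[x,y,z]).as_quat()
E
python3 - <<'E'
from h import *
a=save('scene','a'); b=save('side','b')
cv2.imwrite('pics/ab.png',cv2.resize(np.vstack([a,b])[:,:,::-1],None,fx=.78,fy=.78))
for cam in ('scene','side'):
    for n in ['bracket_mid','bracket_heel','bracket_hook','slot','slot_top','short_bracket_mid','rack','mortar','jar','tub','amber','spatula','weight']:
        r=arm.place_of(cam,n); print(cam,n,[(np.round(x['centre'],3).tolist(),round(x['score'],2)) for x in r[:2]])
print(arm.tip_reach,arm.read_time(),arm.read_ee_rot(),arm.calibration('wrist'))
E
```

```text
pics
scene bracket_mid [([0.46, -0.29, 0.024], 0.8)]
scene bracket_heel [([0.53, -0.285, 0.037], 0.78), ([0.466, -0.286, -0.001], 0.18)]
scene bracket_hook [([0.54, -0.288, 0.017], 0.86), ([0.43, 0.457, -0.001], 0.7)]
scene slot [([0.622, -0.051, 0.126], 0.59)]
scene slot_top [([0.623, -0.049, 0.17], 0.83), ([0.531, -0.283, 0.038], 0.54)]
scene short_bracket_mid [([0.451, 0.32, 0.025], 0.53)]
scene rack [([0.612, 0.027, -0.001], 0.96)]
scene mortar [([0.401, 0.004, -0.004], 0.58)]
scene jar [([0.69, -0.353, -0.001], 0.56)]
scene tub [([0.668, 0.384, -0.001], 0.56)]
scene amber [([0.755, -0.255, 0.0], 0.93), ([0.669, 0.382, -0.002], 0.18)]
scene spatula [([0.431, 0.459, -0.0], 0.75)]
scene weight [([0.458, -0.47, -0.0], 0.62)]
side bracket_mid [([0.46, -0.293, 0.025], 0.55)]
side bracket_heel [([0.53, -0.284, 0.036], 0.63), ([0.458, -0.29, 0.024], 0.47)]
side bracket_hook [([0.542, -0.285, 0.013], 0.73), ([0.626, -0.049, 0.171], 0.47)]
side slot [([0.622, -0.043, 0.126], 0.81)]
side slot_top [([0.624, -0.047, 0.17], 0.73)]
side short_bracket_mid [([0.449, 0.314, 0.021], 0.69)]
side ra
[... 255 characters left out ...]
428, 0.46, -0.0], 0.87), ([0.529, -0.289, 0.04], 0.54)]
side weight [([0.453, -0.474, -0.002], 0.43)]
0.008 1.4 [ 2.22999472e-01  9.74818565e-01 -1.40023944e-05 -1.11641116e-05] {'K': array([[267.75953973,   0.        , 258.59740195],
       [  0.        , 267.75953973, 194.129177  ],
       [  0.        ,   0.        ,   1.        ]]), 'tool_from_camera': array([[ 1.00377112e-03, -9.50630491e-01, -3.10323479e-01,
         7.92519220e-02],
       [ 9.99999496e-01,  9.62400809e-04,  2.86420680e-04,
        -2.61704008e-04],
       [ 2.63753360e-05, -3.10323611e-01,  9.50630978e-01,
        -1.35126324e-01],
       [ 0.00000000e+00,  0.00000000e+00,  0.00000000e+00,
         1.00000000e+00]])}
```

View pics/ab.png

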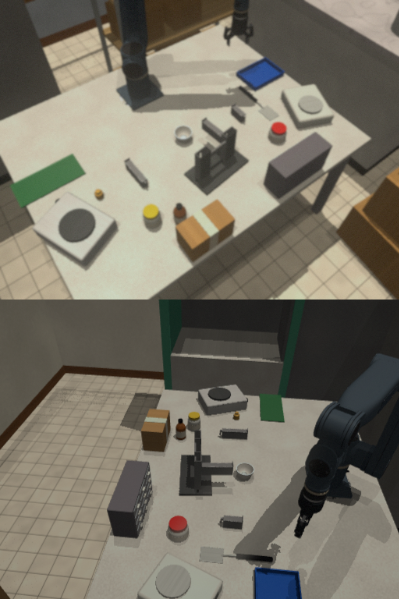

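The picture shows the rack in the middle, with the long bracket at about (135,170) in the top view and the mortar in front of the rack. Next I'll look closely at the slot and the long bracket with the wrist camera.

```bash
cat >> h.py <<'E'
def look(C,T,xdir):
    "tool pose putting wrist camera at C looking at T with camera x along xdir"
    z=np.array(T,float)-C; z/=np.linalg.norm(z); y=np.cross(z,xdir); y/=np.linalg.norm(y); x=np.cross(y,z)
    W=np.eye(4); W[:3,:3]=np.c_[x,y,z]; W[:3,3]=C
    t=W@np.linalg.inv(arm.calibration('wrist')['tool_from_camera'])
    return t[:3,3],R.from_matrix(t[:3,:3]).as_quat()
def wcam():
    p=np.array(arm.read_tcp_pos()); q=R.from_quat(arm.read_ee_rot()).as_matrix()
    T=np.eye(4);T[:3,:3]=q;T[:3,3]=p
    return T@arm.calibration('wrist')['tool_from_camera']
def unproj(W,uv,p0,n):
    "ray through pixel meets plane (p0,n)"
    d=W[:3,:3]@np.linalg.inv(arm.calibration('wrist')['K'])@np.array([uv[0],uv[1],1.]); o=W[:3,3]
    return o+d*np.dot(np.array(p0)-o,n)/np.dot(d,n)
E
python3 - <<'E'
from h import *
for dx,dz in [(.2,.06),(.2,.1),(.2,.15),(.18,.2)]:
    p,q=look(np.array([.622-dx,-.05,.148+dz]),[.622,-.05,.148],[0,1,0]); j=arm.inverse_kinematics(p,q)
    print(dx,dz,p.round(3),None if j is None else np.round(j,2))
    if j is not None: break
p1=[.42,0,.35]
arm.move_to(p,q)
W=wcam(); np.save('W1',W); save('wrist','slot')
for n in ['slot','slot_top','rack']:
    print(n,[(np.round(x['centre'],3).tolist(),round(x['score'],2)) for x in arm.place_of('wrist',n)[:2]])
print(arm.read_time())
im=cv2.imread('pics/slot.png'); cv2.imwrite('pics/slot_r.png',im)
E
```

```text
0.2 0.06 [ 0.578 -0.05   0.196] [-0.36 -0.77 -0.94  0.46  0.29 -0.21]
slot [([0.624, -0.05, 0.126], 0.97)]
slot_top []
rack [([0.614, 0.027, -0.001], 0.71), ([0.758, -0.255, 0.0], 0.4)]
3.8333
```

View pics/slot_r.png

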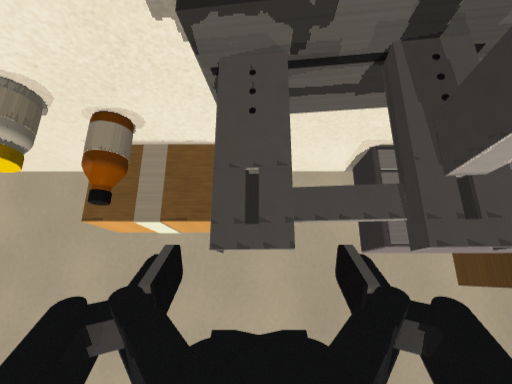

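The slot shows at columns 246–258 and rows 170–224, upside down, in the upright spanning columns 212–293. I'll zoom in for accurate corners.

Run:
```python
import cv2
im=cv2.imread('pics/slot.png')
a=cv2.resize(im[155:260,200:310],None,fx=5.4,fy=5.4,interpolation=cv2.INTER_NEAREST)
import numpy as np
a=np.clip(a.astype(float)*1.8,0,255).astype('uint8')
cv2.imwrite('pics/z.png',a)
g=cv2.cvtColor(im,cv2.COLOR_BGR2GRAY)
for r in (185,195,205,215): print(r,g[r,205:300].tolist())
```

```text
185 [77, 77, 77, 77, 78, 78, 80, 75, 68, 67, 68, 67, 68, 70, 68, 68, 69, 67, 67, 68, 68, 69, 69, 69, 68, 69, 69, 69, 68, 69, 68, 69, 68, 67, 68, 68, 69, 68, 68, 68, 54, 43, 41, 40, 42, 40, 39, 41, 42, 42, 40, 41, 41, 47, 66, 67, 67, 68, 69, 68, 69, 68, 68, 67, 69, 69, 68, 69, 67, 68, 67, 68, 68, 68, 69, 70, 69, 70, 69, 71, 68, 70, 68, 69, 69, 69, 69, 108, 149, 152, 152, 150, 151, 150, 150]
195 [76, 77, 79, 79, 78, 78, 76, 70, 68, 69, 69, 67, 68, 67, 69, 69, 68, 69, 69, 68, 68, 69, 69, 69, 67, 68, 70, 68, 69, 69, 68, 68, 68, 69, 70, 67, 67, 68, 68, 67, 55, 43, 41, 40, 40, 40, 41, 41, 42, 42, 40, 41, 42, 48, 67, 68, 68, 68, 68, 68, 68, 67, 68, 68, 68, 69, 68, 68, 69, 68, 68, 68, 69, 68, 68, 68, 67, 68, 68, 69, 69, 68, 68, 69, 67, 68, 68, 68, 67, 67, 67, 67, 67, 67, 67]
205 [75, 75, 74, 74, 73, 73, 71, 69, 67, 67, 68, 67, 68, 67, 67, 67, 67, 66, 67, 66, 68, 68, 68, 68, 68, 68, 68, 69, 68, 69, 68, 69, 69, 69, 69, 68, 70, 69, 69, 66, 48, 41, 41, 41, 42, 41, 41, 40, 42, 41, 42, 40, 41, 47, 66, 69, 67, 66, 67, 67, 67, 67, 68, 67, 67, 67, 67, 67, 67, 67, 68, 67, 67, 68, 69, 69, 68, 70, 68, 69, 70, 70, 68, 69, 69, 70, 68, 69, 68, 68, 67, 68, 68, 68, 68]
215 [77, 78, 77, 78, 78, 77, 70, 69, 67, 68, 68, 68, 67, 69, 68, 68, 68, 67, 69, 68, 69, 68, 68, 68, 69, 68, 68, 68, 68, 69, 69, 69, 68, 68, 69, 69, 69, 68, 70, 62, 47, 42, 40, 40, 40, 41, 39, 41, 40, 42, 41, 40, 42, 47, 66, 68, 69, 68, 68, 68, 67, 67, 68, 68, 69, 68, 69, 68, 68, 68, 68, 68, 68, 69, 69, 68, 69, 69, 69, 68, 68, 69, 69, 68, 68, 69, 69, 69, 68, 68, 69, 68, 67, 68, 67]
```

View pics/z.png

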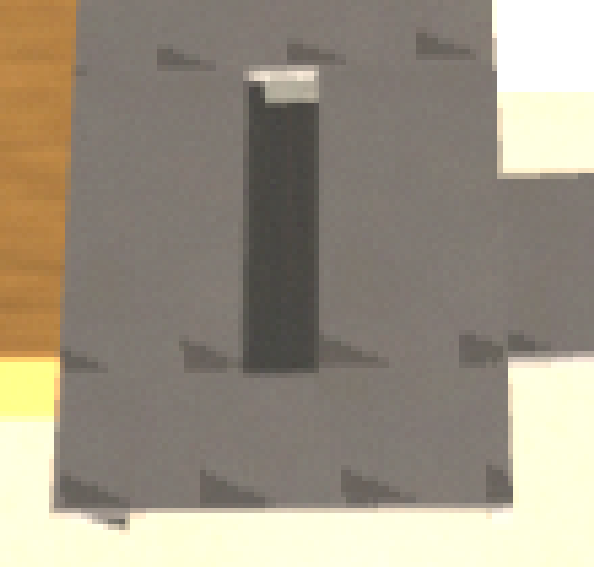

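Run:
```python
from h import *
W=np.load('W1.npy')
for uv,z in [((252,167.2),.125),((252,223.9),.171),((209.6,249.4),.19),((294.8,249.1),.19)]:
    print(unproj(W,uv,[0,0,z],[0,0,1.]).round(4), unproj(W,uv,[.623,-.048,0],[1,.115,0]).round(4))
p,q=look(np.array([.5,.02,.45]),[.6,.02,.15],[0,1,0]); print(p,arm.inverse_kinematics(p,q))
arm.move_to(p,q); np.save('W2',wcam()); a=save('wrist','top')
p,q=look(np.array([.42,-.29,.28]),[.475,-.288,.03],[0,1,0]); print(p,arm.inverse_kinematics(p,q))
arm.move_to(p,q); np.save('W3',wcam()); b=save('wrist','brk')
for n in ['bracket_mid','bracket_heel','bracket_hook']:
    print(n,[(np.round(x['centre'],4).tolist(),round(x['score'],2)) for x in arm.place_of('wrist',n)[:2]])
m=arm.outline_of('wrist','bracket'); np.save('m3',m[0]['mask']) if m else 0
cv2.imwrite('pics/c.png',np.vstack([a[80:,],b[100:,]])[:,:,::-1])
print(arm.read_time())
```

```text
[ 0.625  -0.0548  0.125 ] [ 0.6238 -0.0548  0.1255]
[ 0.6281 -0.0546  0.171 ] [ 0.6237 -0.0545  0.1718]
[ 0.6325 -0.0872  0.19  ] [ 0.6274 -0.0863  0.1904]
[ 0.6307 -0.0218  0.19  ] [ 0.6202 -0.0233  0.1909]
[0.57995009 0.02028651 0.31585382] [-8.03535798e-02  2.27737040e-01  4.52773916e-01  1.78959262e+00
 -4.16558639e-04 -7.99121982e-02]
[ 0.48566236 -0.28846092  0.13769514] [-0.62619937  0.24885493  0.11735867  1.52387183 -0.05207913 -0.62505737]
bracket_mid [([0.4609, -0.2893, 0.0265], 0.62)]
bracket_heel [([0.5308, -0.2875, 0.0373], 0.98)]
bracket_hook []
6.7667
```

View pics/c.png

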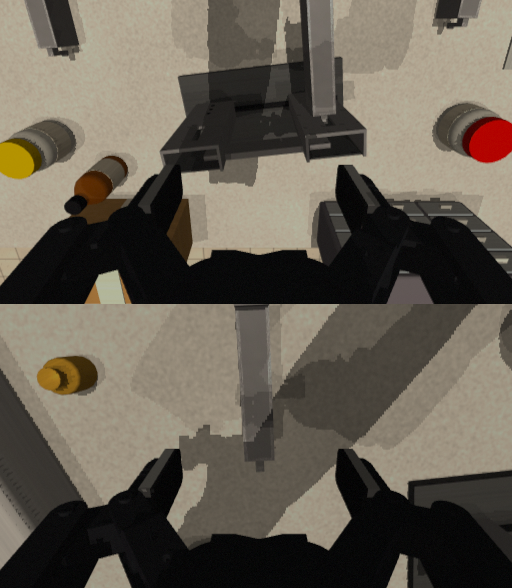

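The top half shows the rack from above, with its plate front edge from about (178,156) to (342,137) in image rows. The bottom half shows the bracket with its hook at about (259,264). I'll zoom in on both for their yaws.

Run:
```python
import cv2,numpy as np
a=cv2.imread('pics/top.png')[125:255,150:380]; b=cv2.imread('pics/brk.png')[100:275,220:290]
a=cv2.resize(a,None,fx=3.4,fy=3.4,interpolation=0); a=np.clip(a*1.6,0,255)
b=cv2.resize(cv2.rotate(b,0),None,fx=4,fy=4,interpolation=0)
# rotated 90cw: out col = 175-1-row, out row=col
b=b[:150*2]; h=a.shape[0]
c=np.zeros((h+b.shape[0],800,3)); c[:h,:a.shape[1]]=a; c[h:,:b.shape[1]]=b
print(h,c.shape); cv2.imwrite('pics/d.png',c[:,:])
```

```text
442 (722, 800, 3)[ WARN:0@0.088] global loadsave.cpp:1063 imwrite_ Unsupported depth image for selected encoder is fallbacked to CV_8U.
```

View pics/d.png

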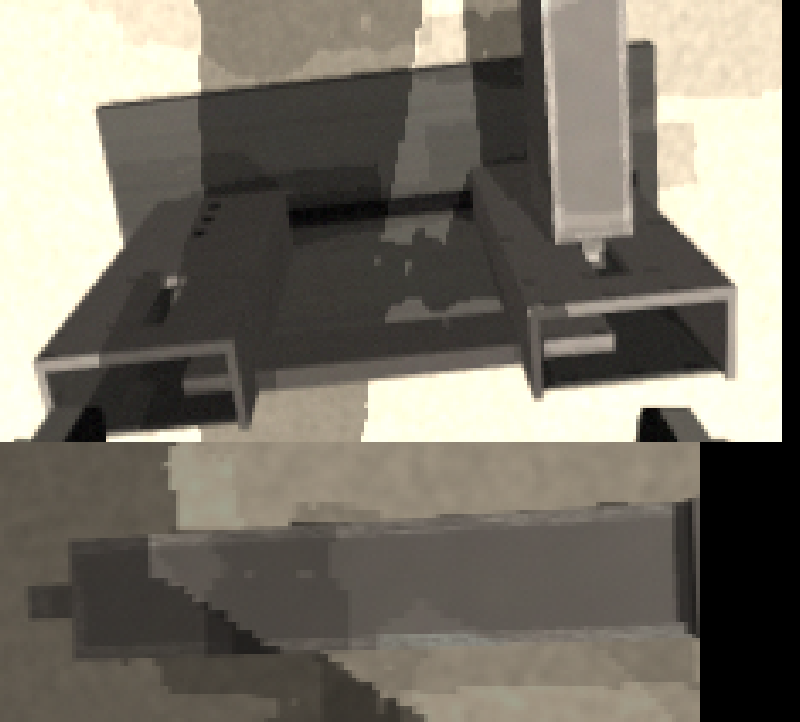

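Run:
```python
from h import *
W=np.load('W2.npy'); W3=np.load('W3.npy'); U=lambda W,u,z:unproj(W,u,[0,0,z],[0,0,1.])
for z,a,b in [(.0,(178.5,156.8),(343.2,137.6)),(.012,(178.5,156.8),(343.2,137.6)),(.19,(160.9,230.9),(366.2,209.7))]:
    A,B=U(W,a,z),U(W,b,z); d=B-A; print(z,A.round(4),B.round(4),np.hypot(*d[:2]),np.arctan2(-d[0],d[1]))
h=[U(W3,u,.05) for u in [(244.5,256.5),(274,255.3)]]; f=[U(W3,u,.05) for u in [(235.3,101.5),(268.3,99.8)]]
print(np.round(h,4),np.round(f,4)); hm=np.mean(h,0);fm=np.mean(f,0); d=hm-fm; print(hm,fm,np.hypot(*d[:2]),np.arctan2(d[1],d[0]))
for s in range(2):
    d=h[s]-f[s]; print(np.arctan2(d[1],d[0]))
# slot centre column seen from top view? top slot corners
```

```text
0.0 [ 0.5833 -0.116   0.    ] [0.5511 0.1597 0.    ] 0.2775450373213605 0.1162055294429695
0.012 [ 0.5811 -0.1124  0.012 ] [0.5498 0.1559 0.012 ] 0.27014566992733297 0.11620552944296911
0.19 [ 0.6282 -0.0851  0.19  ] [0.6036 0.1321 0.19  ] 0.218594740191067 0.1129310115319121
[[ 0.5315 -0.3007  0.05  ]
 [ 0.5303 -0.2732  0.05  ]] [[ 0.3941 -0.3071  0.05  ]
 [ 0.3927 -0.28    0.05  ]]
[ 0.53085298 -0.2869531   0.05      ] [ 0.39340121 -0.29353312  0.05      ] 0.1376091826929315 0.04783489736262164
0.04636659304880719
0.04930055364578005
```

```bash
cat >> h.py <<'E'
YR=.116; X=np.array([np.cos(YR),np.sin(YR),0]); Y=np.array([-np.sin(YR),np.cos(YR),0])
S=np.array([.6244,-.0547,.125])           # measured slot sill
QR=down(np.pi/2+YR)
GB=.058; DZ=.020                            # TCP behind heel, TCP below neck edge (at grasp)
def tcp(hx,hy,hz): "TCP putting the heel at (hx,hy,hz) in measured slot frame"; return S+X*(hx-GB)+Y*hy+np.array([0,0,hz-DZ])
def heel():
    d=np.array(arm.read_tcp_pos())-S; return np.array([d@X+GB,d@Y,d[2]+DZ])
E
python3 - <<'E'
from h import *
yb=.048; q=down(np.pi/2+yb); g=np.array([.5309,-.2872,0])-.058*np.array([np.cos(yb),np.sin(yb),0])
arm.move_to(g+[0,0,.09],q); print(arm.read_q())
print(arm.move_l(g+[0,0,.016],rate=.08,force_limit=8),arm.read_tcp_pos())
arm.move_gripper(.02,60); print(arm.read_gripper_width(),arm.read_tcp_pos())
arm.move_gripper(.02,100)
print('w0',arm.read_wrist_force())
arm.move_l(g+[0,0,.19],rate=.12)
print('w1',arm.read_wrist_force(),arm.read_ft_torque(),arm.read_gripper_width())
p=tcp(-.055,0,.06); arm.move_l(p,QR,rate=.15) if 0 else arm.move_to(p,QR)
arm.move_l(tcp(-.055,0,.027),rate=.1)
a=save('wrist','pre'); b=save('scene','pre_s'); c=save('side','pre_d')
for cam in ('wrist','scene','side'):
  arm.snapshot(cam)
  for n in ['bracket_heel','bracket_mid']:
    print(cam,n,[(np.round(x['centre'],4).tolist(),round(x['score'],2)) for x in arm.place_of(cam,n)[:1]])
print('heel exp',S+X*-.055+[0,0,.027],heel(),arm.read_time())
u=proj('side',S).astype(int); v=proj('scene',S).astype(int); print(u,v)
f=lambda im,u:cv2.resize(im[u[1]-40:u[1]+40,u[0]-50:u[0]+50],(400,320),interpolation=0)
cv2.imwrite('pics/e.png',np.hstack([np.vstack([f(b,v),f(c,u)]),cv2.resize(a[:, 130:370],(400,640))])[:600,:,::-1])
E
```

```text
[-6.70665604e-01  1.45084009e-01 -1.05973382e-01  1.33461134e+00
 -1.96203838e-04 -7.17556238e-01]
False [ 0.47340951 -0.29035961  0.01665734]
0.027533028429896914 [ 0.47327986 -0.29010509  0.0164063 ]
w0 [0.21574812 0.64920455 3.69790328]
w1 [ 0.05738157  0.11291613 -2.79249527] [-0.03356034 -0.01065323  0.01394121] 0.02686519071246577
wrist bracket_heel []
wrist bracket_mid [([0.5016, -0.0706, 0.1407], 0.78)]
scene bracket_heel [([0.5694, -0.0613, 0.1532], 0.86)]
scene bracket_mid [([0.5045, -0.0689, 0.1406], 0.81)]
side bracket_heel [([0.5688, -0.0584, 0.1538], 0.88)]
side bracket_mid [([0.5001, -0.0696, 0.1387], 0.89)]
heel exp [ 0.56976963 -0.0610657   0.152     ] [-5.49429639e-02  6.41675367e-05  2.70955781e-02] 12.5333
[257 185] [256 202]
```

View pics/e.png

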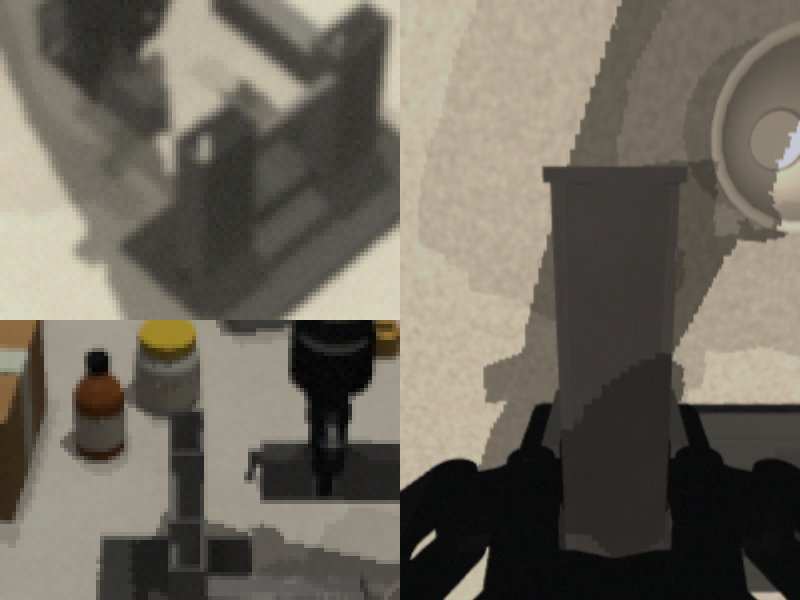

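The bracket is held level and square: the side view shows the hook at about (255,465), facing the upright, and the network heel estimate agrees within 3 mm. Now I'll feel my way in.

Run:
```python
from h import *
arm.move_l(tcp(-.022,0,.027),rate=.08)
for y in [0,.002,-.002,.004,-.004,.006,-.006]:
    arm.move_l(tcp(-.020,y,.027),rate=.04)
    w0=np.array(arm.read_wrist_force())
    hit=arm.move_l(tcp(.006,y,.027),rate=.025,force_limit=5)
    h=heel(); w=np.array(arm.read_wrist_force())-w0
    print(y,hit,h.round(4),np.round([w@X,w@Y,w[2]],1),arm.read_time())
    if h[0]>-.006: break
    if arm.read_time()>35: break
```

```text
0 True [-0.0014  0.0003  0.0255] [-0.8 -0.4  0.2] 14.125
```

Run:
```python
from h import *
h=heel(); x=h[0]-.001; y=h[1]
arm.move_l(tcp(x,y,h[2]),rate=.02); arm.sleep(.15)
w0=np.array(arm.read_wrist_force())
def rep(t):
    w=np.array(arm.read_wrist_force())-w0; print(t,heel().round(4),np.round([w@X,w@Y,w[2]],1),np.round(arm.read_ft_torque(),2),round(arm.read_time(),2))
rep('start')
for z in (.017,.013,.010,.007,.004,.001,-.001):
    hit=arm.move_l(tcp(x,y,z),rate=.02,force_limit=20); rep((z,hit))
    if hit: break
```

```text
start [-0.0026  0.0003  0.0252] [0. 0. 0.] [ 0.   -0.02  0.01] 14.53
(0.017, False) [-0.0025  0.0003  0.0168] [ 0.2  0.  -1.3] [ 0.02 -0.02  0.03] 15.1
(0.013, False) [-0.0026  0.0003  0.0128] [ 0.4  0.7 -1.9] [-0.07  0.02  0.01] 15.45
(0.01, False) [-0.0026  0.0002  0.0102] [-2.2 -0.8  0.6] [-0.07  0.23 -0.03] 15.75
(0.007, False) [-0.0027  0.0001  0.0073] [-5.2 -1.   4.6] [-0.13  0.53 -0.02] 16.05
(0.004, False) [-0.0026  0.0007  0.0024] [ 0.7 -0.2 -3.4] [0.03 0.11 0.05] 16.35
(0.001, False) [-0.0024  0.0004  0.0009] [-1.4  1.  -1.3] [-0.02  0.19  0.02] 16.65
(-0.001, False) [-0.0021  0.0002  0.0004] [-3.9  0.4  5.3] [0.16 0.39 0.  ] 16.9
```

Run:
```python
from h import *
h=heel(); w0=np.array(arm.read_wrist_force())
hit=arm.move_l(tcp(h[0],h[1],-.005),rate=.015,force_limit=15)
w=np.array(arm.read_wrist_force())-w0; print(hit,heel().round(4),np.round([w@X,w@Y,w[2]],1),np.round(arm.read_ft_torque(),2))
b=save('scene','p2s'); c=save('side','p2d')
for cam in ('scene','side'):
  for n in ['bracket_heel','bracket_mid']:
    r=arm.place_of(cam,n)[:1]
    print(cam,n,[(np.round(x['centre'],4).tolist(),round(x['score'],2)) for x in r],[np.round([(np.array(x['centre'])-S)@X,(np.array(x['centre'])-S)@Y,x['centre'][2]-.125],4) for x in r])
u=proj('side',S).astype(int); v=proj('scene',S).astype(int)
f=lambda im,u:cv2.resize(im[u[1]-40:u[1]+40,u[0]-50:u[0]+50],(400,320),interpolation=2)
cv2.imwrite('pics/f.png',np.hstack([f(b,v),f(c,u)])[:,:,::-1])
print(arm.read_time())
```

```text
True [-0.0019 -0.0002  0.0002] [-1.2 -0.3  2.4] [-0.03  0.32 -0.01]
scene bracket_heel [([0.5579, -0.0618, 0.0862], 0.7)] [array([-0.0669,  0.0006, -0.0388])]
scene bracket_mid [([0.5543, -0.0628, 0.1135], 0.62)] [array([-0.0706,  0.0001, -0.0115])]
side bracket_heel [([0.6206, -0.0506, 0.1254], 0.59)] [array([-0.0033,  0.0045,  0.0004])]
side bracket_mid [([0.5522, -0.0653, 0.1109], 0.92)] [array([-0.0729, -0.0022, -0.0141])]
17.4917
```

View pics/f.png

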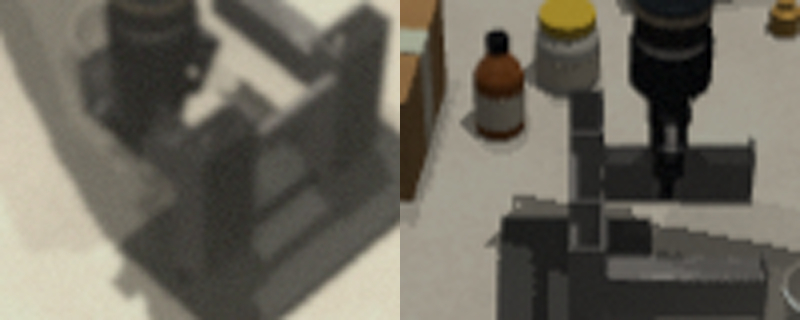

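The bracket snapped: the force rose to about 7 N and dropped between 7 and 2 mm, followed by a firm stop at 0.2 mm above the sill. The side view shows it level with its heel against the upright. I'll release, back off and check.

Run:
```python
from h import *
h=heel(); p=np.array(arm.read_tcp_pos())
arm.move_gripper(.055); print(arm.read_gripper_width())
arm.move_l(p+[0,0,.03],rate=.06); arm.move_l(p-X*.03+[0,0,.16],rate=.15); arm.sleep(.3)
b=save('scene','p3s'); c=save('side','p3d')
for cam in ('scene','side'):
  for n in ['bracket_heel','bracket_mid','short_bracket_mid','mortar']:
    r=arm.place_of(cam,n)[:1]
    print(cam,n,[(np.round(x['centre'],4).tolist(),round(x['score'],2)) for x in r],[np.round([(np.array(x['centre'])-S)@X,(np.array(x['centre'])-S)@Y,x['centre'][2]-.125],4) for x in r])
u=proj('side',S).astype(int); v=proj('scene',S).astype(int)
f=lambda im,u:cv2.resize(im[u[1]-40:u[1]+40,u[0]-50:u[0]+50],(400,320),interpolation=2)
cv2.imwrite('pics/g.png',np.hstack([f(b,v),f(c,u)])[:,:,::-1])
print(arm.read_time(),arm.read_wrist_force())
```

```text
0.055380531301673176
scene bracket_heel [([0.6201, -0.0543, 0.1258], 0.77)] [array([-0.0042,  0.0009,  0.0008])]
scene bracket_mid [([0.5527, -0.0614, 0.1085], 0.67)] [array([-0.072 ,  0.0016, -0.0165])]
scene short_bracket_mid [([0.4497, 0.3148, 0.024], 0.77)] [array([-0.1308,  0.3872, -0.101 ])]
scene mortar [([0.4064, 0.0051, -0.0025], 0.64)] [array([-0.2096,  0.0846, -0.1275])]
side bracket_heel [] []
side bracket_mid [] []
side short_bracket_mid [([0.4476, 0.3134, 0.0236], 0.56)] [array([-0.133 ,  0.3861, -0.1014])]
side mortar [([0.4049, 0.0077, -0.0042], 0.88)] [array([-0.2108,  0.0874, -0.1292])]
20.4 [-0.15559715  0.12610454 -0.36822235]
```

View pics/g.png

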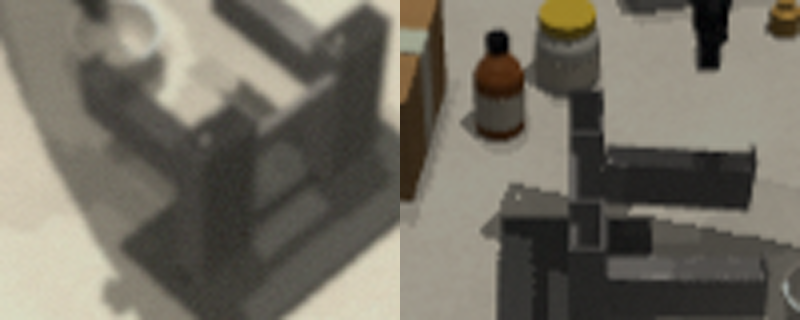

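The bracket hangs in the slot but droops a little at its free end: in the side view its lower edge runs from (605,197) to (748,208). I'll fit that tilt against the 7° limit before handing in.

```bash
cat > fit.py <<'E'
from h import *
from scipy.optimize import least_squares
def P(hx,hz,pit,l,z):
    # l: from heel toward -x, z: relative to neck lower edge; y visible side = +14
    c,s=np.cos(pit),np.sin(pit)
    a=hx-l*c+z*s; b=hz-l*s+z*c   # droop positive
    return proj('side',S+X*a+Y*.014+np.array([0,0,b]))
def fit(name):
    u=proj('side',S).astype(int); o=np.array([u[0]-50,u[1]-40])
    im=cv2.imread(f'pics/{name}.png'); g=cv2.GaussianBlur(cv2.cvtColor(im,6),(0,0),.7).astype(float)
    gy=np.gradient(g,axis=0); pts=[]
    for c in range(o[0]+56,o[0]+84):
        for z in (-.036,.014):
            l=np.interp(c,[P(-.002,0,.03,.14,z)[0],P(-.002,0,.03,0,z)[0]][::1 if P(-.002,0,.03,.14,z)[0]<P(-.002,0,.03,0,z)[0] else -1],[.14,0] if P(-.002,0,.03,.14,z)[0]<P(-.002,0,.03,0,z)[0] else [0,.14])
            r0=P(-.002,0,.03,l,z)[1]; rs=np.arange(int(r0)-3,int(r0)+5); k=gy[rs,c]*(1 if z<0 else -1); k=np.clip(k,0,None)
            if k.max()>4: pts.append((l,z,(k*rs).sum()/k.sum()))
    e=lambda q:[P(-.002,q[0],q[1],l,z)[1]-r for l,z,r in pts]
    s=least_squares(e,[0,.03],x_scale=[.001,.02],loss='soft_l1',f_scale=.3); print(name,len(pts),'hz,droop',s.x.round(4),'rms px',np.sqrt(np.mean(np.square(e(s.x)))).round(2))
E
python3 - <<'E'
from fit import *
fit('pre_d') if 0 else None
fit('p2d'); fit('p3d')
E
```

```text
p2d 54 hz,droop [0.0036 0.0031] rms px 1.18Traceback (most recent call last):
  File "<stdin>", line 3, in <module>
  File "fit.py", line 18, in fit
    s=least_squares(e,[0,.03],x_scale=[.001,.02],loss='soft_l1',f_scale=.3); print(name,len(pts),'hz,droop',s.x.round(4),'rms px',np.sqrt(np.mean(np.square(e(s.x)))).round(2))
    return func(*args, **kwargs)
    vector_fun = VectorFunction(
        fun_wrapped,
    ...<6 lines>...
        workers=workers
    )
    self.J, dct = approx_derivative(
                  ~~~~~~~~~~~~~~~~~^
        self.fun_wrapped, self.x, f0=self.f, **finite_diff_options
        ^^^^^^^^^^^^^^^^^^^^^^^^^^^^^^^^^^^^^^^^^^^^^^^^^^^^^^^^^^
    )
    ^
    J, _nfev = _dense_difference(fun_wrapped, x0, f0, h,
               ~~~~~~~~~~~~~~~~~^^^^^^^^^^^^^^^^^^^^^^^^
                             use_one_sided, method,
                             ^^^^^^^^^^^^^^^^^^^^^^
                             mf)
                             ^^^
    df = [f_eval - f0 for f_eval in f_evals]
                                    ^^^^^^^
    f = np.atleast_1d(self.fun(x, *self.args, **self.kwargs))
                      ~~~~~~~~^^^^^^^^^^^^^^^^^^^^^^^^^^^^^^
    return np.atleast_1d(self.fun(x))
                         ~~~~~~~~^^^
    return self.f(x, *self.args, **self.kwargs)
           ~~~~~~^^^^^^^^^^^^^^^^^^^^^^^^^^^^^^
  File "fit.py", line 17, in <lambda>
    e=lambda q:[P(-.002,q[0],q[1],l,z)[1]-r for l,z,r in pts]
                ~^^^^^^^^^^^^^^^^^^^^^
  File "fit.py", line 7, in P
    return proj('side',S+X*a+Y*.014+np.array([0,0,b]))
  File "h.py", line 7, in proj
    c=arm.calibration(cam); q=(np.array(c['view'])@np.append(p,1))[:3]; u=np.array(c['K'])@q; return u[:2]/u[2]
ValueError: time passes only in moves, steps and waits
```

Run:
```python
from h import *
T=np.array([.56,-.062,.11])
for az in (-90,-110,-130):
  for el in (15,30,45):
    for d in (.2,.25):
      C=T+d*np.array([np.cos(np.radians(az))*np.cos(np.radians(el)),np.sin(np.radians(az))*np.cos(np.radians(el)),np.sin(np.radians(el))])
      for sg in (1,-1):
        f=T-C; xd=np.array([f[1],-f[0],0])*sg
        p,q=look(C,T,xd); j=arm.inverse_kinematics(p,q)
        tip=R.from_quat(q).apply([0,0,arm.tip_reach])+p
        if j is not None: print(az,el,d,sg,p.round(3),tip.round(3),np.round(j,2))
```

```text
-90 15 0.2 -1 [ 0.56  -0.099  0.155] [ 0.56  -0.092  0.15 ] [-0.67  0.69  0.41  2.05  0.72 -2.54]
-90 15 0.25 -1 [ 0.56  -0.147  0.168] [ 0.56  -0.14   0.163] [-0.72  0.77  0.56  2.15  0.68 -2.59]
-90 30 0.2 -1 [ 0.56  -0.086  0.163] [ 0.56  -0.08   0.157] [-0.59  0.48  0.28  1.84  0.59 -2.3 ]
-90 30 0.25 -1 [ 0.56  -0.129  0.188] [ 0.56  -0.124  0.182] [-0.64  0.54  0.41  1.94  0.56 -2.36]
-90 45 0.2 1 [ 0.56  -0.119  0.119] [ 0.56  -0.112  0.116] [-0.71  0.85  0.49  2.13  0.74  0.49]
-90 45 0.2 -1 [ 0.56  -0.071  0.167] [ 0.56  -0.068  0.16 ] [-0.47  0.31  0.18  1.67  0.42 -2.09]
-90 45 0.25 1 [ 0.56  -0.154  0.155] [ 0.56  -0.147  0.151] [-0.75  0.89  0.63  2.24  0.71  0.46]
-90 45 0.25 -1 [ 0.56  -0.107  0.202] [ 0.56  -0.103  0.195] [-0.52  0.34  0.29  1.77  0.4  -2.14]
-110 15 0.2 -1 [ 0.547 -0.096  0.155] [ 0.549 -0.09   0.15 ] [-0.75  0.39  0.02  1.74  0.88 -2.23]
-110 15 0.25 -1 [ 0.531 -0.142  0.168] [ 0.533 -0.135  0.163] [-0.83  0.44  0.1   1.85  0.84 -2.33]
-110 30 0.2 1 [ 0.541 -0.116  0.104] [ 0.543 -0.109  0.103] [-0.85  0.79  0.15  2.09  1.03  0.36]
-110 30 0.2 -1 [ 
[... 967 characters left out ...]
 0.7 ]
-130 30 0.2 -1 [ 0.544 -0.08   0.163] [ 0.548 -0.076  0.157] [-0.66 -0.07 -0.32  1.28  0.73 -1.52]
-130 30 0.25 1 [ 0.496 -0.139  0.129] [ 0.501 -0.133  0.128] [-1.03  0.47 -0.25  1.84  1.18  0.55]
-130 30 0.25 -1 [ 0.517 -0.113  0.188] [ 0.52  -0.109  0.182] [-0.76 -0.07 -0.28  1.41  0.73 -1.65]
-130 45 0.2 1 [ 0.524 -0.106  0.119] [ 0.528 -0.1    0.116] [-0.88  0.16 -0.39  1.37  1.07  1.18]
-130 45 0.2 -1 [ 0.554 -0.069  0.167] [ 0.556 -0.066  0.16 ] [-0.5  -0.05 -0.21  1.31  0.46 -1.34]
-130 45 0.25 1 [ 0.501 -0.133  0.155] [ 0.506 -0.127  0.151] [-0.95  0.16 -0.32  1.56  1.04  1.05]
-130 45 0.25 -1 [ 0.531 -0.096  0.202] [ 0.533 -0.093  0.195] [-0.57 -0.08 -0.17  1.42  0.47 -1.42]
```

Run:
```python
from h import *
arm.move_to([.5,-.2,.27],QR)
T=np.array([.56,-.062,.11]); e=np.radians(15); C=T+.25*np.array([0,-np.cos(e),np.sin(e)])
p,q=look(C,T,[-1,0,0]); arm.move_to(p,q); np.save('W4',wcam()); save('wrist','lat')
im=cv2.imread('pics/lat.png'); cv2.imwrite('pics/lat2.png',cv2.resize(cv2.rotate(im,cv2.ROTATE_180)[100:],(768,426)))
print(arm.read_time(),arm.read_wrist_force())
for n in ['bracket_heel','bracket_mid']:
    print(n,[(np.round(x['centre'],4).tolist(),x['score']) for x in arm.place_of('wrist',n)[:1]])
```

```text
22.7833 [-0.78864963 -0.65467519 -0.18303607]
bracket_heel [([0.6248, -0.0543, 0.1268], 0.97)]
bracket_mid [([0.5542, -0.0639, 0.1115], 0.7)]
```

View pics/lat2.png

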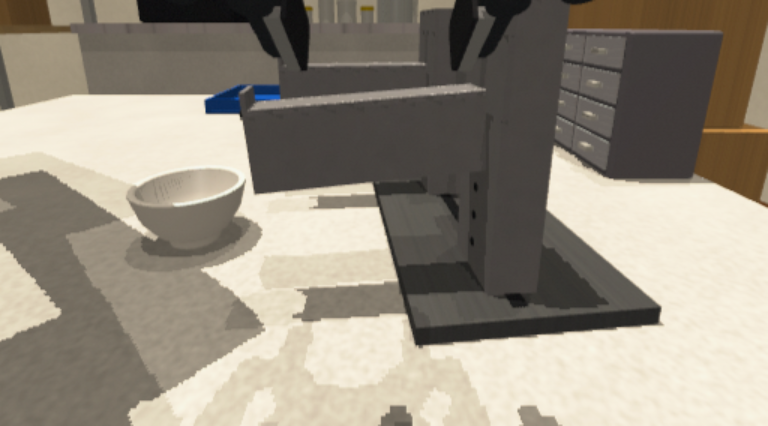

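Run:
```python
from h import *
W=np.load('W4.npy'); p0=S-Y*.014
def U(x,y):
    P=unproj(W,(511-x/1.5,283-y/1.5),p0,Y)-S; return np.array([P@X,P[2]])
for a,b in [((250,109),(485,92)),((255,192),(470,176)),((255,192),(250,109))]:
    A,B=U(*a),U(*b); d=B-A; print(A.round(4),B.round(4),'angle',np.arctan2(d[1],d[0]).round(3))
# verticality check of upright corner edge, and calibrations: upright lower/upper outline on its near side
pu=S-Y*.032
for s in [(488,110,485,290),]:
    A=unproj(W,(511-s[0]/1.5,283-s[1]/1.5),pu,Y);B=unproj(W,(511-s[2]/1.5,283-s[3]/1.5),pu,Y); print(A,B)
```

```text
[-0.1383  0.0057] [-0.0037  0.0127] angle 0.051
[-0.1394 -0.0438] [-0.0096 -0.0396] angle 0.032
[-0.1394 -0.0438] [-0.1383  0.0057] angle 1.547
[ 0.61981386 -0.0874509   0.1307028 ] [ 0.62613278 -0.0867146   0.01630603]
```

The droop is about 0.03–0.05 rad, within the limit of 0.12. The heel is at the face and the height is within about 2 mm of home, so I'm handing in.

```bash
python3 -c "
from h import *
print(arm.read_time()); arm.close_job()"
```

```text
22.8833
the job is handed in; nothing more can be done
```

The longer bracket is hooked into the empty upright, pressed past its catch and sitting home. I released it only after it stopped firmly, and handed the job in at 22.9 s of the 54 s allowed. No verdict comes back on hand-in.

- **Fit:** The wrist camera put the slot about 8 mm to the -y side of nominal. The hook went in on the first try, stopped by the 5 N force limit once the heel met the face.
- **Snap:** The push rose to about 7 N, then the bracket snapped past the catch between 7 and 2 mm above home. It came to a firm stop about 0.2 mm above the sill.
- **After release:** In a close side view the heel is against the face, the height is within about 2 mm of home, and the free end droops about 0.03–0.05 rad (limit 0.12).
- **Other things:** The short bracket and mortar read within about 7 mm of their starting places. I did not re-measure the other bystanders, but the arm's path stayed clear of them.

**Checks that failed or disagreed:** My automatic tilt fit on the fixed side camera fitted poorly and then crashed. From the coarse side picture alone I had guessed about 0.09 rad, so I took the close view, whose figure I trust. While the bracket was still held, the scene-camera network once reported the heel about 67 mm out along the bracket. That contradicted the side camera and the arm's own position, so I ignored it.

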